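# Tuck the ring case's flap under its lip

### The job

The brass rings in the sheet-metal case are ready for transport: close the case. Nothing needs gripping: push with the fingertips. Fold the open spring flap over until it lies flat, hold it down and push it along fully home so that its free edge sits tucked beneath the retaining lip and stays there when you let go. Do not lift the rings out, and leave the other things on the bench where they are.

Things in the scene. Friction and masses are not known exactly. Their poses are not given: they have to be found in the camera images.
- case: Open bare-steel tray fixed to the bench, 170 (x) by 150 (y) by 50 mm high, a wide metal flap open at its -x end, a fixed retaining lip across its +x end, two stacked brass rings inside. Origin: underside centre; z up; its +x points from hinge to lip. At yaw 0 the hinge end is nearest the robot; yaw within 0.5 rad. A like tray full of rings, without flap or lip, stands beside it: leave it.
- flap (a joint): Flap angle (rad): 0 flat over the case, pi/2 upright, 2.0 leaning outwards at its stop. A 3 mm plate, 100 mm wide (along case y), free edge 122 mm from the hinge axis. Starts at 1.3 to 1.75. A spring opens it towards 1.6 and the hinge rubs a little: let go from flat, it springs up again about half-way. Holding it flat takes about 1 N at the ridge.
- tuck (a joint): Travel (m) of the hinge rod along case +x in its slots: 0 drawn back, 0.032 fully home; starts at 0 to 0.004. Rubs with about 3 N and stays where left, so fold the flap by light pushes well away from the hinge. At 0 the flat flap's edge is 18 mm short of the lip's flat part, fully home 14 mm under it. With the rod far forward a falling flap lands on top of the lip.
- flap_hinge (a point): Middle of the flap's hinge axis, 54 mm above the bench, at case x = -80 mm plus the travel. The axis lies along case y.
- flap_rib (a point): On the flap's outer face (upper when flat), mid-width, 78 mm from the hinge axis, at the foot of a ridge across the full width, on its hinge side. The ridge stands 10 mm out of the face; its hinge side is steep, to be pushed with a fingertip; its other side ramps down to 100 mm from the hinge. Site x: hinge to free edge; z: out of the outer face.
- flap_edge (a point): Middle of the flap's free edge, half-way through its thickness.
- lip_mouth (a point): Middle of the inner end of the lip's flat underside, 64 mm above the bench, at case x = +60 mm. The lip is 104 mm wide and reaches from there to the end wall; its mouth flares up for 11 mm more towards the hinge; its top is at most 72 mm above the bench. The flat flap's upper face is at 55.5 mm, so 8.5 mm to spare.
- ring0_mid (a point): Centre of the lower brass ring in the case (132 mm across, 112 mm hole, 20 mm high, loose).
- ring1_mid (a point): Centre of the upper brass ring in the case, same size, its top at 43 mm above the bench, loose.
- caps: Loose stack of brass discs, 80 mm across, 44 mm high; origin under its centre. Bystander.
- shell: Loose pale insulating cylinder, 84 mm across, 100 mm high; origin under its centre. Bystander.
- oil: Loose grey bottle, 52 mm across, 130 mm high; origin under its centre. Bystander.
- brush: Loose hand brush lying on the bench. Bystander.
- hammer: Loose hammer lying on the bench. Bystander.
- mug: Loose white mug, 80 mm across, 90 mm high; origin under its centre. Bystander.

How it is judged:
By the outcome, as a careful person would: the job done as asked, in the order asked, and still so for the second after the job is handed in, with the robot touching nothing.
It also fails if it takes over 45 s, if anything falls off the work surface, if the arm or the gripper's body presses on something with over 40 N, if the wrist force passes 120 N, or if a joint passes its speed limit or range.

### The arm

A 6-joint arm with a two-finger parallel gripper is mounted at the origin on the work surface. World frame = base frame: x ahead of the robot, y to its left, z up, the work surface at z = 0. Lengths are in m, angles in rad, forces in N, time in s.
With the tool pointing down it reaches from about 0.35 to 0.775 m from the base axis. Payload 7.3 kg.
Tool frame: the origin (TCP) lies midway between the tips of the shut fingers; the grasp point (between the pads) lies 19 mm behind it (robot.grasp_offset is the z of the grasp point in the tool frame, in m); z points along the fingers, y is the direction in which the jaws open and shut (so a half turn about z gives the same grasp; the last joint's range is limited). The gripper opens to 92 mm and grips with 3 to 60 N. Pads are 19 mm wide; open, the fingers measure 130 mm over their backs; the gripper's body (75 mm by 190 mm) begins 47 mm behind the grasp point.
Start: joints at [-1.35, 0.342, 1.524, -0, 1.275, -0.146], TCP at [0.188, -0.49, 0.194] pointing down, gripper open.
Joint ranges: [-2.53, 2.53], [-0.77, 2.02], [0.04, 2.7], [-1, 4.14], [0.28, 2.66], [-3.11, 3.11]. Speed limits (rad/s): [2.57, 2.57, 3.14, 3.14, 3.14, 3.14].

### API

Orientations are given as [roll, pitch, yaw] about the fixed x, y, z axes, in that order (R = Rz(yaw) Ry(pitch) Rx(roll)).
In Python, from cell import observe, imaging, workorder, robot gives the robot as it stands. The module is installed in compiled form; this text tells all that it offers.
- The arm moves only by the tool send_rows, never from a script. Its argument "series" is a list of rows, each a list of 7 numbers: the shift along the tool's x, y, z in m, then the turn, a rotation vector about the tool's x, y, z in rad, then the closure, from 0 (fully open) to 1 (shut). A call has 1 to 5 rows; each row shifts and turns the commanded pose from where the row before left it, along the tool's axes as they then stand; what a row does not reach is not made up. A row lasts 1/12 s, in which the tool goes at most 41.7 mm and 7.16 degrees, less where a joint would pass 70% of its speed; a pose out of reach is approached as far as the arm can. A call is refused whole if a number of a shift passes 0.0417 or a number of a turn 0.125, either way. A call with a gripper value outside its range is refused whole. The fingers move at their own pace and stop on an object; "newtons" is the grip in N (left out, the last holds). Time passes only in rows, so rows that do not move let the fingers close. It gives the time, the measured TCP pose, the force and the opening at its end, in the units of the state.
- observe(): the state, without advancing time (a new reading comes with each control period).
- imaging.read_camera(name): name is "side" or "top"; returns a dict with "color" (420x560x3 uint8, red, green, blue), "range_z" (420x560 float32, m along the optical axis (not along the pixel's ray), 0 where there is no reading), "vfov" (degrees; the focal length in pixels is half the picture's height over the tangent of half this angle, whatever the lens; pixels are square), "cx", "cy" (the principal point, pixels), "T" (4x4, takes a point from camera to world coordinates). Camera axes: x right, y down, z forward; pixel columns grow to the right and rows downward; lengths in m; the calibration is good to about 2 mm. A picture is of the moment at which its call begins.
- workorder.hand_in(): hands the job in, once; it reports no verdict.
The state is a dict: "time": time; "qpos": joint angles; "qvel": joint speeds; "joint_efforts": joint torques, N m; "tool_pos": TCP position; "tool_rot": TCP orientation; "contact_force": force on the tool from outside, world axes, zero at the start; "torque": the same for the moment, N m; "opening": finger opening in m.
Only numpy, scipy, OpenCV 4.12 (cv2) and the standard library are available. Lean on these libraries where they do the work, as an engineer would, in place of code of your own. Each camera call takes 0.05 s, during which the arm holds its last target.

## Working session

There is one attempt and no reset: what is moved stays moved. The work goes in short steps, Python scripts to look and compute and a tool call to move; the robot and the scene stay as the last step left them, time stands still between calls to the robot, and variables do not carry over. Pictures are saved under pics/ and viewed, and the job is handed in when it is done.

Besides the shell and the picture viewer there is one more tool, called in YAML: its name, and indented under it one key for each argument. send_rows: Moves the arm, as the interface text tells. Its arguments: {"type":"object","properties":{"series":{"type":"array","items":{"type":"array","items":{"type":"number"}}},"newtons":{"type":"number"}},"required":["series"]}

```bash
mkdir -p pics
cat > h.py <<'E'
import numpy as np, cv2
from cell import observe, imaging, workorder, robot
from scipy.spatial.transform import Rotation as R
def cam(n,save=None):
    d=imaging.read_camera(n)
    if save: cv2.imwrite('pics/'+save,cv2.cvtColor(d['color'],cv2.COLOR_RGB2BGR))
    h,w=d['range_z'].shape; f=h/2/np.tan(np.radians(d['vfov'])/2)
    v,u=np.mgrid[:h,:w]; z=d['range_z']
    P=np.stack([(u-d['cx'])/f*z,(v-d['cy'])/f*z,z],-1)
    W=P@d['T'][:3,:3].T+d['T'][:3,3]; W[z==0]=np.nan
    return d,W
E
python3 - <<'E'
from h import *
for n in('side','top'):
    d,W=cam(n,n+'0.png'); np.save(n+'W.npy',W); print(n,d['vfov'],d['T'].round(3).tolist(), (d['range_z']==0).mean())
s=observe(); print(s)
E
```

```text
side 57.88648775272369 [[-0.968, -0.109, 0.227, 0.383], [-0.251, 0.467, -0.848, 0.67], [-0.014, -0.878, -0.479, 0.459], [0.0, 0.0, 0.0, 1.0]] 0.004056122448979592
top 44.67162751984975 [[0.049, -0.974, 0.22, 0.301], [-0.999, -0.048, 0.011, -0.011], [-0.001, -0.22, -0.975, 1.318], [0.0, 0.0, 0.0, 1.0]] 0.0039625850340136055
{'time': 0.1, 'qpos': array([-1.34998923e+00,  3.42644482e-01,  1.52491209e+00, -1.59819922e-05,
        1.27540592e+00, -1.45967248e-01]), 'qvel': array([ 0.00024621, -0.00179185, -0.00194878, -0.00089489,  0.0002734 ,
       -0.00058039]), 'joint_efforts': array([ 1.98642876e-03, -4.32001591e+01, -2.44695139e+01,  7.19139003e-02,
        5.25549031e-02, -4.96164978e-05]), 'tool_pos': array([ 0.18821016, -0.48966918,  0.19352222]), 'tool_rot': array([-3.14023516e+00, -1.84121867e-04,  3.66778882e-01]), 'contact_force': array([ 0.50282372, -0.26768679, -0.15092277]), 'torque': array([-0.071941  ,  0.0400845 , -0.00699596]), 'opening': 0.09178760480890097}
```

View pics/side0.png

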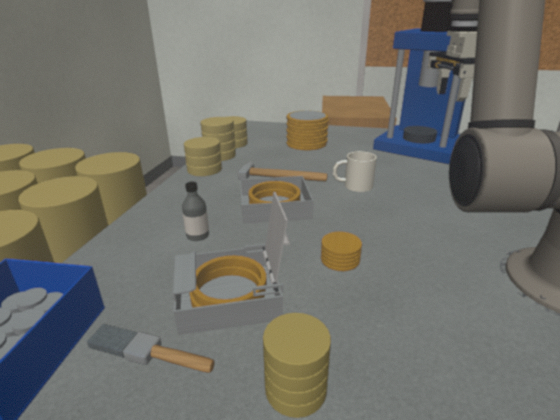

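View pics/top0.png

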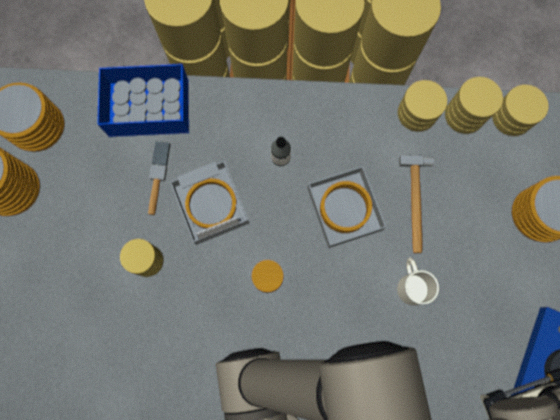

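The top view shows our case around (210,202) px, with the flap at its robot side (about (220,230)) and the lip at about (200,172). The shell is at (140,257), the brush at (157,175), the caps at (268,275), the bottle at (281,150) and the other tray at (345,207). The side view shows the flap upright at about (278,235), the lip at (185,272).

Run:
```python
from h import *
T=np.load('topW.npy');S=np.load('sideW.npy')
for p in [(350,120),(300,220),(100,230)]: print('bench',T[p[1],p[0]].round(4))
print('benchside',S[330,230].round(4),S[230,230].round(4))
# case blob in top
reg=T[150:250,165:255].reshape(-1,3)
m=(reg[:,2]>.04)&(reg[:,2]<.085)
pts=reg[m]; print(len(pts))
r=cv2.minAreaRect((pts[:,:2]*1000).astype(np.float32)); print('top rect',r)
hist=np.histogram(reg[:,2],bins=np.arange(-.01,.2,.01)); print(hist[0])
regS=S[185:335,165:300].reshape(-1,3); print(np.histogram(regS[:,2],bins=np.arange(-.01,.2,.01))[0])
# flap points z>0.08
for n,q in(('T',reg),('S',regS)):
    f=q[(q[:,2]>.08)&(q[:,2]<.19)]; c=np.median(f,0); f=f[np.linalg.norm(f-c,axis=1)<.09]
    c=f.mean(0);u,s,v=np.linalg.svd(f-c,full_matrices=0); print(n,len(f),c,'normal',v[2],s/np.sqrt(len(f)),f.min(0),f.max(0))
im=cv2.imread('pics/top0.png')[140:260,130:310]; cv2.imwrite('pics/tz.png',cv2.resize(im,None,fx=4,fy=4,interpolation=2))
im=cv2.imread('pics/side0.png')[180:340,150:320]; cv2.imwrite('pics/sz.png',cv2.resize(im,None,fx=3.7,fy=3.7,interpolation=2))
```

```text
bench [ 0.862  -0.1776 -0.0016]
bench [ 0.574  -0.0512 -0.0009]
bench [0.521  0.4703 0.0031]
benchside [0.5709 0.26   0.0007] [ 0.679  -0.029   0.0016]
1431
top rect ((600.9285888671875, 185.15493774414062), (175.134521484375, 150.42739868164062), 25.35170555114746)
[1496 5187  203  154  195  631  195  428  177    0    0    0    0    1
   54   94   67   14   61    4]
[1211 8394 1209 1445 1560 2248  659 1107  302  219  396  587  142  137
  145  104  105  105  105    0]
T 295 [0.5142412  0.14396121 0.15305735] normal [-0.90055453 -0.4268979   0.08221747] [0.02877949 0.0144239  0.00156973] [0.49064291 0.09847193 0.12693063] [0.5378177  0.19006401 0.1819148 ]
S 975 [0.51806141 0.15817161 0.13061302] normal [-0.88303274 -0.44043649 -0.16207675] [0.03049673 0.02748588 0.00171916] [0.49053234 0.10191052 0.08003133] [0.55000092 0.19688148 0.17629428]
```

View pics/tz.png

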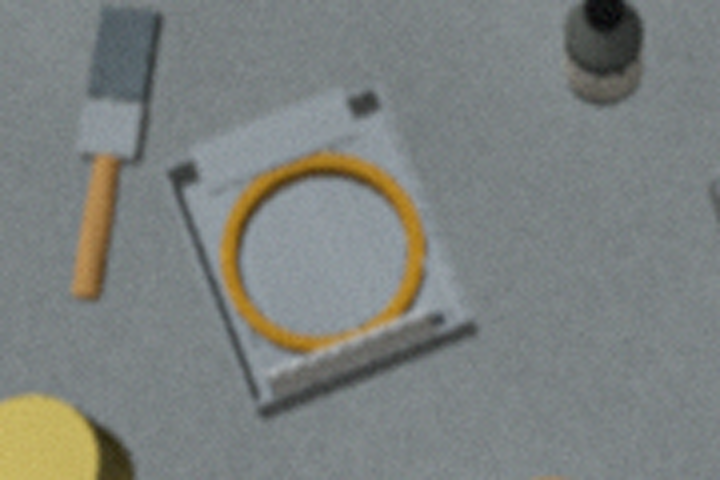

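View pics/sz.png

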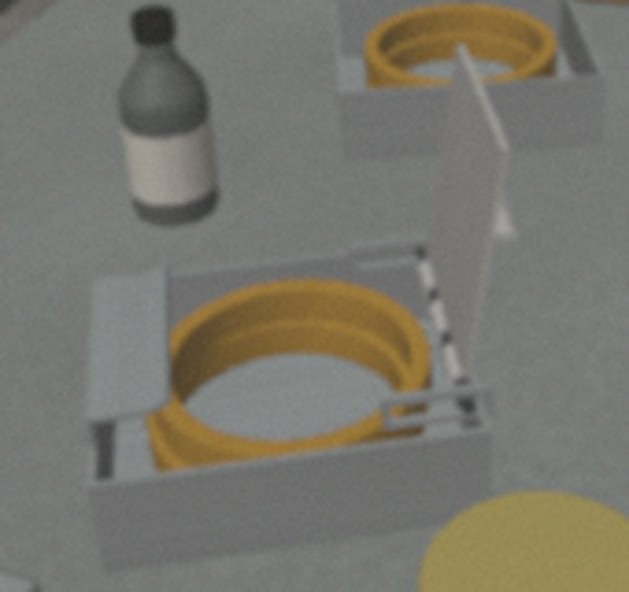

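Run:
```python
from h import *
T=np.load('topW.npy');S=np.load('sideW.npy')
q=np.vstack([T[150:250,165:255].reshape(-1,3)]); qs=S[185:335,165:300].reshape(-1,3)
for n,a in(('T',q),('S',qs)):
  for lo,hi in((.04,.056),(.058,.08)):
    p=a[(a[:,2]>lo)&(a[:,2]<hi)]; p=p[np.linalg.norm(p[:,:2]-[.6,.185],axis=1)<.13]
    r=cv2.minAreaRect((p[:,:2]*1000).astype(np.float32)); print(n,lo,len(p),np.round(r[0],1),np.round(r[1],1),r[2])
yaw=.447; R2=np.array([[np.cos(yaw),np.sin(yaw)],[-np.sin(yaw),np.cos(yaw)]])
for n,a in(('T',q),('S',qs)):
  l=(a[:,:2]-[.601,.185])@R2.T
  for lo,hi in((.04,.056),(.06,.08)):
    k=(a[:,2]>lo)&(a[:,2]<hi)&(abs(l)<.12).all(1); print(n,lo,np.percentile(l[k],[1,2,50,98,99],axis=0).round(4).tolist())
  k=(a[:,2]>.08)&(abs(l)<.12).all(1)&(a[:,2]<.185); print(n,'flap xz fit',np.polyfit(a[k,2],l[k,0],1), l[k].min(0),l[k].max(0), a[k,2].max())
# others
for nm,(u,v,r) in dict(bottle=(281,150,22),shell=(140,257,22),caps=(268,275,20)).items():
  p=T[v-r:v+r,u-r:u+r].reshape(-1,3); p=p[p[:,2]>.03]; print(nm,p.min(0).round(3),p.max(0).round(3),((p[:,:2].min(0)+p[:,:2].max(0))/2-[.601,.185])@R2.T)
```

```text
T 0.04 807 [600.8 185.2] [174.7 150.4] 25.383541107177734
T 0.058 612 [598.6 189.4] [176.5 132.4] 26.181373596191406
S 0.04 2074 [602.  185.6] [171.9 153.7] 25.25106430053711
S 0.058 1274 [602.5 187.6] [172.  126.9] 26.907808303833008
T 0.04 [[-0.0839, -0.0746], [-0.0834, -0.0743], [-0.0059, 0.0053], [0.0846, 0.0744], [0.0858, 0.0747]]
T 0.06 [[-0.0835, -0.0606], [-0.0789, -0.0599], [0.067, -0.0005], [0.0863, 0.0606], [0.0869, 0.0613]]
T flap xz fit [ 0.0815024  -0.10844863] [-0.10033895 -0.04948911] [-0.09232842  0.05026277] 0.18191479820041434
S 0.04 [[-0.0812, -0.0744], [-0.0794, -0.0739], [-0.0049, 0.0524], [0.0846, 0.0757], [0.0857, 0.0761]]
S 0.06 [[-0.0797, -0.06], [-0.078, -0.0589], [0.0622, 0.0091], [0.0865, 0.0623], [0.0869, 0.0626]]
S flap xz fit [-0.16483328 -0.06485474] [-0.09861268 -0.05053613] [-0.07706926  0.0523963 ] 0.1762942764843468
bottle [ 0.715 -0.017  0.03 ] [0.763 0.033 0.136] [ 0.047762   -0.21901674]
shell [0.405 0.296 0.03 ] [0.488 0.38  0.107] [-0.07363594  0.20448232]
caps [ 0.38  -0.013  0.03 ] [0.459 0.066 0.053] [-0.23235805 -0.06458055]
```

send_rows:
  series:
    - [0.028, -0.015, 0, 0, 0, -0.015, 1]
    - [0.028, -0.015, 0, 0, 0, -0.015, 1]
    - [0.028, -0.015, 0, 0, 0, -0.015, 1]
    - [0.028, -0.015, 0, 0, 0, -0.015, 1]
    - [0.028, -0.015, 0, 0, 0, -0.016, 1]
  newtons: 20

```text
time: 0.52
tool_pos: [0.289, -0.3654, 0.1938]
tool_rot: [-3.141, -0.0, 0.443]
contact_force: [0.9, -0.1, 0.5]
opening: 0.0634
```

send_rows:
  series:
    - [0.028, -0.015, 0, 0, 0, 0, 1]
    - [0.028, -0.015, 0, 0, 0, 0, 1]
    - [0.028, -0.015, 0, 0, 0, 0, 1]
    - [0.028, -0.015, 0, 0, 0, 0, 1]
    - [0.028, -0.015, 0, 0, 0, 0, 1]

```text
time: 0.93
tool_pos: [0.3833, -0.2376, 0.1939]
tool_rot: [-3.141, 0.0, 0.443]
contact_force: [0.6, 0.5, 0.6]
opening: 0.0299
```

send_rows:
  series:
    - [0.025, -0.032, 0, 0, 0, 0, 1]
    - [0.025, -0.032, 0, 0, 0, 0, 1]
    - [0.025, -0.032, 0, 0, 0, 0, 1]
    - [0.025, -0.032, 0, 0, 0, 0, 1]
    - [0.025, -0.032, 0, 0, 0, 0, 1]

```text
time: 1.35
tool_pos: [0.4269, -0.039, 0.194]
tool_rot: [-3.141, 0.0, 0.443]
contact_force: [1.2, 0.3, -0.2]
opening: 0.0009
```

send_rows:
  series:
    - [0.025, -0.032, 0, 0, 0, 0, 1]
    - [0.025, -0.032, 0, 0, 0, 0, 1]
    - [0.02, -0.032, 0, 0, 0, 0, 1]
    - [0.02, -0.02, 0, 0, 0, 0, 1]
    - [0, 0, 0, 0, 0, 0, 1]

```text
time: 1.77
tool_pos: [0.4593, 0.1068, 0.1938]
tool_rot: [-3.14, -0.001, 0.447]
contact_force: [-0.8, 0.4, 0.1]
opening: 0.0005
```

```bash
cat >> h.py <<'E'
C0=np.array([.6015,.1855]); YAW=.443
R2=np.array([[np.cos(YAW),np.sin(YAW)],[-np.sin(YAW),np.cos(YAW)]])
def case(p): p=np.asarray(p); return np.concatenate([(p[...,:2]-C0)@R2.T,p[...,2:]],-1)
def st():
    s=observe(); f=s['contact_force']; print('t',round(s['time'],2),'tcp case mm',(case(s['tool_pos'])*1000).round(1),'rot',s['tool_rot'].round(3),'F case',np.r_[R2@f[:2],f[2]].round(2),'open',s['opening'].round(4))
def side(name,crop=(180,340,150,340),f=3.7):
    d,W=cam('side'); a,b,c,e=crop
    im=cv2.cvtColor(d['color'],cv2.COLOR_RGB2BGR)[a:b,c:e]; cv2.imwrite('pics/'+name,cv2.resize(im,None,fx=f,fy=f,interpolation=2)); return d,W
E
python3 - <<'E'
from h import *
st(); side('s1.png',(130,340,130,340),2.8)
E
```

```text
Traceback (most recent call last):
  File "h.py", line 16, in st
    s=observe(); f=s['contact_force']; print('t',round(s['time'],2),'tcp case mm',(case(s['tool_pos'])*1000).round(1),'rot',s['tool_rot'].round(3),'F case',np.r_[R2@f[:2],f[2]].round(2),'open',s['opening'].round(4))
                                                                                                                                                                                                 ^^^^^^^^^^^^^^^^^^
AttributeError: 'float' object has no attribute 'round'
```

```bash
sed -i "s/s\['opening'\].round(4)/round(s['opening'],4)/" h.py
python3 - <<'E'
from h import *
side('s1.png',(130,340,130,340),2.8); st()
E
```

```text
t 1.82 tcp case mm [-163.7  -11.9  193.6] rot [-3.141e+00  1.000e-03  4.470e-01] F case [ 0.21 -1.21  0.05] open 0.0007
```

View pics/s1.png

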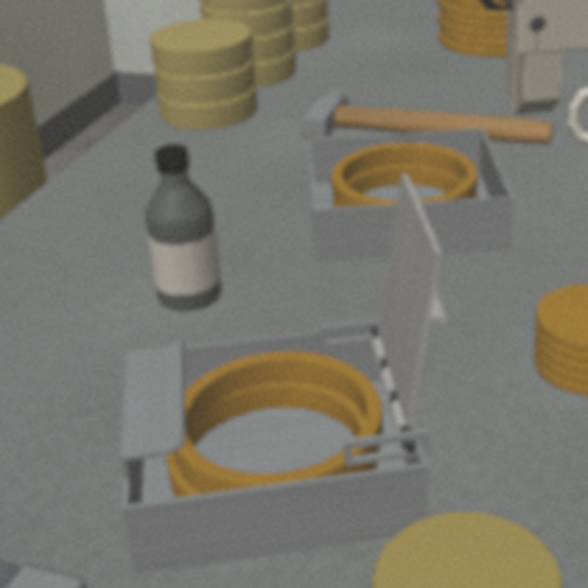

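send_rows:
  series:
    - [0.006, -0.006, 0.024, 0, 0, 0, 1]
    - [0.006, -0.006, 0.024, 0, 0, 0, 1]
    - [0.006, 0, 0.024, 0, 0, 0, 1]
    - [0, 0, 0, 0, 0, 0, 1]
    - [0, 0, 0, 0, 0, 0, 1]

```text
time: 2.23
tool_pos: [0.469, 0.12, 0.1214]
tool_rot: [-3.141, 0.003, 0.442]
contact_force: [-0.0, -0.2, -0.2]
opening: 0.0007
```

Run:
```python
from h import *
side('s2.png',(130,340,130,340),2.8); st()
```

```text
t 2.28 tcp case mm [-147.    -2.7  122.6] rot [3.141e+00 1.000e-03 4.420e-01] F case [ 0.27  0.31 -0.04] open 0.0007
```

View pics/s2.png

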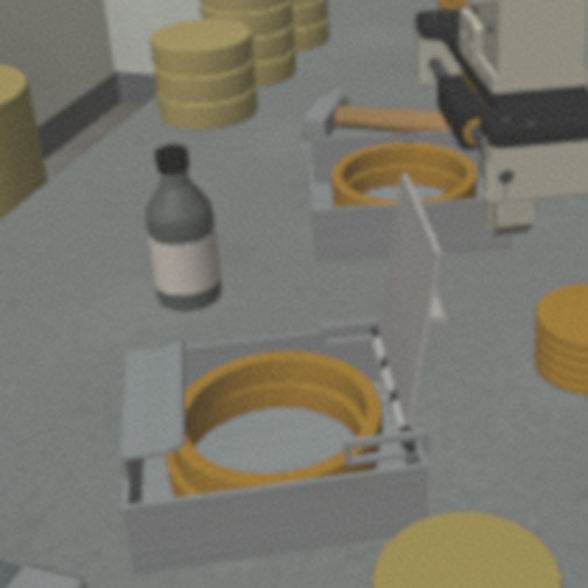

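Run:
```python
from h import *
d,W=cam('side'); s=observe()
f=210/np.tan(np.radians(d['vfov'])/2)
def pr(p):
    q=np.linalg.inv(d['T'])@np.r_[p,1]; return (q[0]/q[2]*f+d['cx']-130)*2.8,(q[1]/q[2]*f+d['cy']-130)*2.8,q[2]
print(s['tool_pos'],pr(s['tool_pos']))
print([W[v,u].round(3) for u,v in((313,210),(313,205),(302,188),(320,190))])
d,W=cam('top','t2.png')
im=cv2.imread('pics/t2.png')[130:330,130:330]; cv2.imwrite('pics/t2.png',cv2.resize(im,None,fx=3,fy=3))
```

```text
[0.47046195 0.12020927 0.12329746] (np.float64(501.9556672463272), np.float64(274.81316703407714), np.float64(0.6469524142262373))
[array([0.463, 0.132, 0.166]), array([0.463, 0.135, 0.176]), array([0.468, 0.209, 0.24 ]), array([0.444, 0.203, 0.236])]
```

View pics/t2.png

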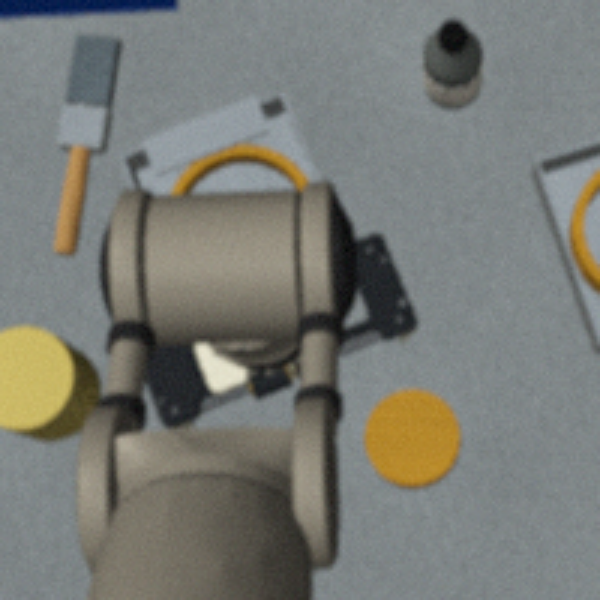

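Run:
```python
from h import *
d,W=cam('side','s3full.png'); 
for v in range(206,234,3): print(v,[case(W[v,u])[[0,1,2]].round(3).tolist() for u in (305,309,313,317)])
im=cv2.imread('pics/s3full.png')[170:250,260:360]; im=cv2.convertScaleAbs(im,alpha=1.8,beta=-40);cv2.imwrite('pics/s3.png',cv2.resize(im,None,fx=6,fy=6,interpolation=2))
```

```text
206 [[-0.136, 0.005, 0.171], [-0.139, 0.015, 0.176], [-0.146, 0.015, 0.175], [-0.153, 0.015, 0.174]]
209 [[-0.135, 0.007, 0.167], [-0.14, 0.013, 0.169], [-0.147, 0.013, 0.169], [-0.155, 0.009, 0.165]]
212 [[-0.136, 0.003, 0.159], [-0.144, -0.0, 0.156], [-0.233, -0.272, 0.0], [-0.243, -0.268, 0.002]]
215 [[-0.204, -0.24, 0.012], [-0.214, -0.24, 0.011], [-0.229, -0.257, 0.0], [-0.238, -0.252, 0.002]]
218 [[-0.205, -0.243, 0.003], [-0.214, -0.239, 0.004], [-0.225, -0.241, 0.001], [-0.234, -0.238, 0.002]]
221 [[-0.202, -0.232, 0.0], [-0.211, -0.229, 0.002], [-0.221, -0.229, 0.0], [-0.231, -0.227, 0.0]]
224 [[-0.199, -0.218, 0.001], [-0.208, -0.216, 0.001], [-0.217, -0.214, 0.001], [-0.226, -0.211, 0.001]]
227 [[-0.195, -0.206, -0.0], [-0.205, -0.205, -0.0], [-0.214, -0.202, 0.0], [-0.222, -0.197, 0.002]]
230 [[-0.191, -0.19, 0.002], [-0.201, -0.192, -0.0], [-0.209, -0.187, 0.002], [-0.218, -0.185, 0.001]]
233 [[-0.188, -0.179, 0.001], [-0.198, -0.179, -0.001], [-0.206, -0.176, 0.001], [-0.215, -0.173, 0.001]]
```

View pics/s3.png

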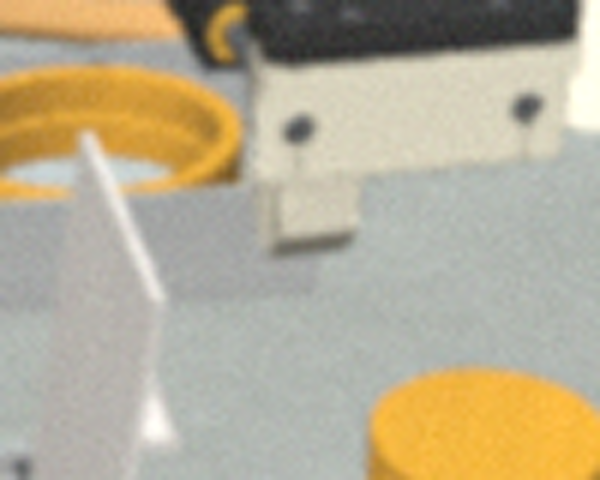

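Run:
```python
from h import *
d,W=cam('side'); st(); print(robot.__dict__ if hasattr(robot,'__dict__') else '', [a for a in dir(robot) if a[0]!='_'], robot.grasp_offset)
L=case(W)
for v in range(176,214,2): print(v,[L[v,u].round(3).tolist() for u in (306,312,325,340)])
k=(L[...,0]>-.2)&(L[...,0]<-.11)&(abs(L[...,1])<.13)&(L[...,2]>.09)
print(np.histogram(L[k][:,2],bins=np.arange(.09,.3,.01)))
```

```text
t 2.48 tcp case mm [-146.1   -2.5  123.5] rot [ 3.141e+00 -2.000e-03  4.420e-01] F case [ 1.01 -0.72  0.37] open 0.0004
{} ['IKError', 'grasp_offset'] -0.0188
176 [[-0.112, 0.09, 0.262], [-0.12, 0.091, 0.262], [-0.138, 0.092, 0.26], [-0.158, 0.092, 0.259]]
178 [[-0.113, 0.089, 0.259], [-0.12, 0.092, 0.259], [-0.138, 0.091, 0.257], [-0.158, 0.093, 0.256]]
180 [[-0.112, 0.09, 0.256], [-0.12, 0.092, 0.256], [-0.139, 0.089, 0.253], [-0.159, 0.09, 0.252]]
182 [[-0.113, 0.089, 0.253], [-0.12, 0.091, 0.253], [-0.139, 0.089, 0.25], [-0.16, 0.09, 0.249]]
184 [[-0.113, 0.088, 0.25], [-0.121, 0.09, 0.249], [-0.139, 0.089, 0.248], [-0.162, 0.084, 0.243]]
186 [[-0.113, 0.09, 0.247], [-0.121, 0.09, 0.247], [-0.141, 0.085, 0.242], [-0.163, 0.083, 0.239]]
188 [[-0.114, 0.086, 0.242], [-0.123, 0.085, 0.241], [-0.141, 0.084, 0.239], [-0.163, 0.084, 0.237]]
190 [[-0.114, 0.085, 0.239], [-0.123, 0.083, 0.237], [-0.141, 0.086, 0.237], [-0.163, 0.085, 0.234]]
192 [[-0.115, 0.084, 0.236], [-0.123, 0.084, 0.235], [-0.142, 0.083, 0.232], [-0.163, 0.084, 0.231]]
194 [[-0.115, 0.084, 0.233], [-0.123, 0.084, 0.
[... 545 characters left out ...]
-0.3, -0.0]]
206 [[-0.135, 0.012, 0.175], [-0.145, 0.014, 0.175], [-0.272, -0.294, 0.002], [-0.31, -0.288, 0.0]]
208 [[-0.135, 0.013, 0.172], [-0.145, 0.014, 0.171], [-0.268, -0.283, 0.002], [-0.305, -0.275, 0.002]]
210 [[-0.136, 0.009, 0.166], [-0.147, 0.008, 0.164], [-0.265, -0.273, 0.002], [-0.302, -0.266, 0.001]]
212 [[-0.138, 0.003, 0.159], [-0.22, -0.237, 0.021], [-0.262, -0.265, 0.001], [-0.299, -0.257, 0.001]]
(array([   0,    0,    0,    0,    0,    0,   14,   51,   91,   48,    0,
          0,    0,  286,  509,  546,  429, 1132,  312,  313]), array([0.09, 0.1 , 0.11, 0.12, 0.13, 0.14, 0.15, 0.16, 0.17, 0.18, 0.19,
       0.2 , 0.21, 0.22, 0.23, 0.24, 0.25, 0.26, 0.27, 0.28, 0.29]))
```

Run:
```python
from h import *
T=np.load('topW.npy')
for nm,(u,v) in dict(shell=(138,255),caps=(267,275)).items(): print(nm,np.median(T[v-5:v+5,u-5:u+5].reshape(-1,3),0))
d,W=cam('top'); L=case(W)
for u,v in((267,237),(262,218),(190,265),(205,250),(255,215)): print('top px',u,v,L[v,u].round(3))
d2,S=cam('side'); 
f=210/np.tan(np.radians(d2['vfov'])/2)
# s1 tip px
u,v=130+540/2.8,130+108/2.8
r=d2['T'][:3,:3]@np.array([(u-d2['cx'])/f,(v-d2['cy'])/f,1]); o=d2['T'][:3,3]
lo=case(o); lr=np.r_[R2@r[:2],r[2]]
for y in(0,-.012): t=(y-lo[1])/lr[1]; print('s1 tip',lo+t*lr)
# start picture gripper in top0: lowest points around TCP
s0=np.array([.188,-.49]); q=T.reshape(-1,3); k=(np.linalg.norm(q[:,:2]-s0,axis=1)<.12)&(q[:,2]>.05); print('start', k.sum(), np.histogram(q[k,2],bins=np.arange(.05,.5,.02)))
```

```text
shell [0.44960131 0.33712526 0.10069723]
caps [nan nan nan]
top px 267 237 [-0.18  -0.093  0.265]
top px 262 218 [-0.083 -0.112  0.001]
top px 190 265 [-0.173  0.075  0.268]
top px 205 250 [-0.172  0.029  0.351]
top px 255 215 [-0.126 -0.088  0.264]
s1 tip [-0.16435826  0.          0.2317262 ]
s1 tip [-0.16829912 -0.012       0.22659472]
start 1338 (array([  0,   0,   0,   0,   0,   0,   0,   0,   1,   6,  13,   1, 201,
       354, 278,   0,  38, 174,  28,  30,  25,  10]), array([0.05, 0.07, 0.09, 0.11, 0.13, 0.15, 0.17, 0.19, 0.21, 0.23, 0.25,
       0.27, 0.29, 0.31, 0.33, 0.35, 0.37, 0.39, 0.41, 0.43, 0.45, 0.47,
       0.49]))
```

The cameras show the fingertips at about z = 0.157, while the state reads 0.123. Both views put the gripper body about 34 mm above what the state implies. The cameras also give the right heights for objects of known size, so I'll steer height by them and confirm it by contact.

send_rows:
  series:
    - [0, -0.002, 0.018, 0, 0, 0, 1]
    - [0, 0, 0.016, 0, 0, 0, 1]
    - [0, 0, 0, 0, 0, 0, 1]
    - [0, 0, 0, 0, 0, 0, 1]

```text
time: 2.92
tool_pos: [0.4687, 0.1227, 0.0882]
tool_rot: [-3.141, 0.001, 0.443]
contact_force: [-0.5, 0.2, -0.4]
opening: 0.0006
```

```bash
cat >> h.py <<'E'
def look(name):
    st(); d,W=cam('side'); L=case(W)
    im=cv2.cvtColor(d['color'],cv2.COLOR_RGB2BGR)[170:330,160:360]; cv2.imwrite('pics/'+name,cv2.resize(im,None,fx=4,fy=3.7*4/3.7,interpolation=2)[:600])
    return L
E
python3 - <<'E'
from h import *
L=look('a1.png')
k=(L[...,0]>-.2)&(L[...,0]<-.11)&(abs(L[...,1])<.03)&(L[...,2]>.06); print(L[k].min(0),L[k].max(0),k.sum())
E
```

```text
t 2.92 tcp case mm [-146.9    0.2   88.2] rot [-3.141e+00  1.000e-03  4.430e-01] F case [-0.31  0.4  -0.43] open 0.0006
[-0.18397773 -0.02971513  0.1210863 ] [-0.11000734  0.02999974  0.399384  ] 2282
```

View pics/a1.png

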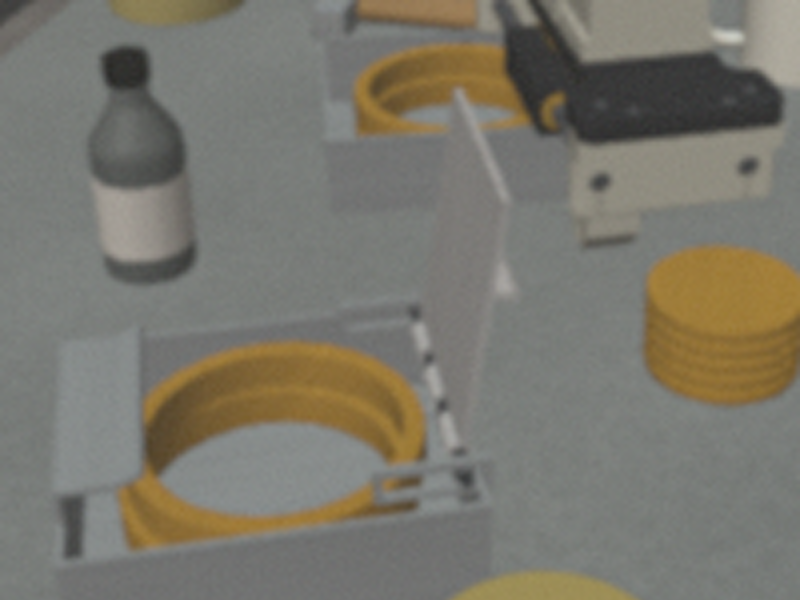

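send_rows:
  series:
    - [0.016, 0, 0, 0, 0, 0, 1]
    - [0.012, 0, 0, 0, 0, 0, 1]
    - [0.006, 0, 0, 0, 0, 0, 1]
    - [0.006, 0, 0, 0, 0, 0, 1]
    - [0.006, 0, 0, 0, 0, 0, 1]

```text
time: 3.38
tool_pos: [0.5109, 0.1426, 0.0886]
tool_rot: [3.141, -0.0, 0.443]
contact_force: [-0.2, -0.3, 0.5]
opening: 0.0007
```

send_rows:
  series:
    - [0.005, 0, 0, 0, 0, 0, 1]
    - [0.005, 0, 0, 0, 0, 0, 1]
    - [0.005, 0, 0, 0, 0, 0, 1]
    - [0.005, 0, 0, 0, 0, 0, 1]
    - [0, 0, 0, 0, 0, 0, 1]

```text
time: 3.8
tool_pos: [0.5295, 0.1514, 0.088]
tool_rot: [3.141, -0.0, 0.443]
contact_force: [-0.6, -0.2, -0.2]
opening: 0.0002
```

```bash
cat >> h.py <<'E'
def flap(L):
    # inner/near-edge points above the rim within flap width
    k=(abs(L[...,1])<.056)&(L[...,2]>.085)&(L[...,2]<.18)&(L[...,0]>-.115)&(L[...,0]<.05)
    p=L[k]; c=np.median(p,0); print('flap n',len(p),'x(z) fit',np.polyfit(p[:,2],p[:,0],1).round(3),'ymax',p[:,1].max().round(3))
E
python3 - <<'E'
from h import *
L=look('a2.png'); flap(L)
E
```

```text
t 3.8 tcp case mm [-79.7   0.   88. ] rot [ 3.141 -0.     0.443] F case [-0.66  0.1  -0.25] open 0.0002
flap n 384 x(z) fit [ 0.301 -0.106] ymax 0.051
```

View pics/a2.png

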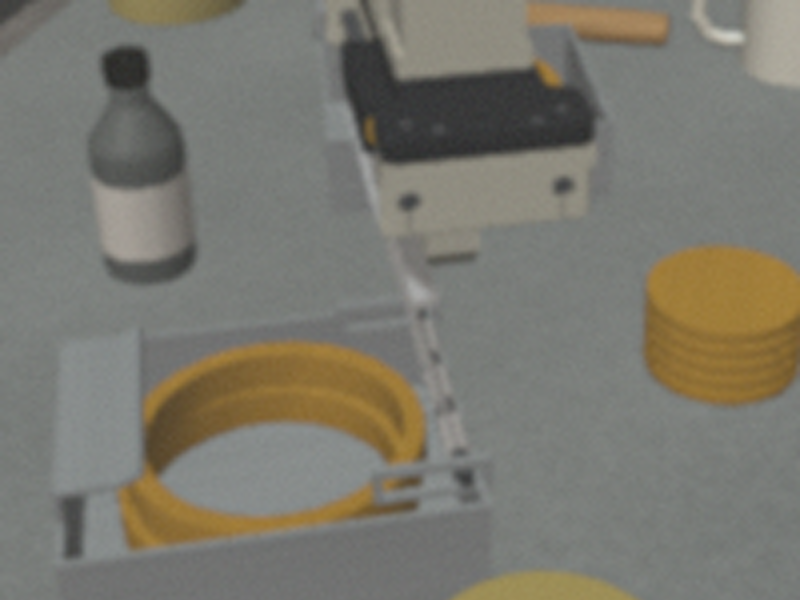

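send_rows:
  series:
    - [0.004, 0, 0.004, 0, 0, 0, 1]
    - [0.005, 0, 0.003, 0, 0, 0, 1]
    - [0.005, 0, 0.003, 0, 0, 0, 1]
    - [0.005, 0, 0.003, 0, 0, 0, 1]
    - [0.005, 0, 0.003, 0, 0, 0, 1]

```text
time: 4.27
tool_pos: [0.5509, 0.1616, 0.0717]
tool_rot: [3.142, 0.0, 0.443]
contact_force: [-0.1, 0.0, 0.3]
opening: 0.0002
```

Run:
```python
from h import *
L=look('a3.png'); flap(L)
```

```text
t 4.27 tcp case mm [-56.    0.1  71.7] rot [3.142 0.    0.443] F case [-0.07  0.07  0.26] open 0.0002
flap n 713 x(z) fit [ 0.65  -0.118] ymax 0.052
```

View pics/a3.png

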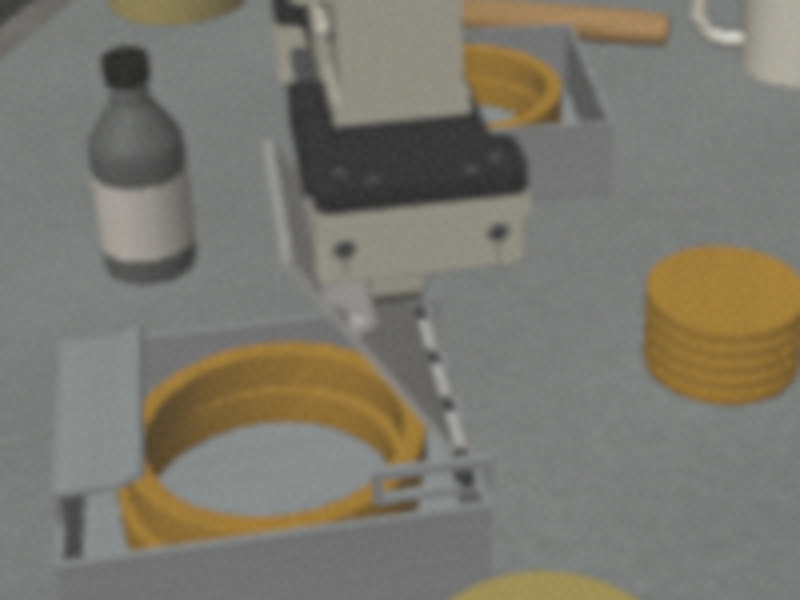

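send_rows:
  series:
    - [0.005, 0, 0.003, 0, 0, 0, 1]
    - [0.005, 0, 0.003, 0, 0, 0, 1]
    - [0.005, 0, 0.004, 0, 0, 0, 1]
    - [0.005, 0, 0.005, 0, 0, 0, 1]
    - [0.004, 0, 0.005, 0, 0, 0, 1]

```text
time: 4.73
tool_pos: [0.5725, 0.1718, 0.0515]
tool_rot: [3.141, 0.0, 0.443]
contact_force: [-1.5, -0.3, 1.2]
opening: 0.0001
```

Run:
```python
from h import *
L=look('a4.png'); flap(L)
```

```text
t 4.73 tcp case mm [-32.1   0.1  51.5] rot [3.141 0.    0.443] F case [-1.49  0.35  1.24] open 0.0001
flap n 1224 x(z) fit [-0.238  0.03 ] ymax 0.051
```

View pics/a4.png

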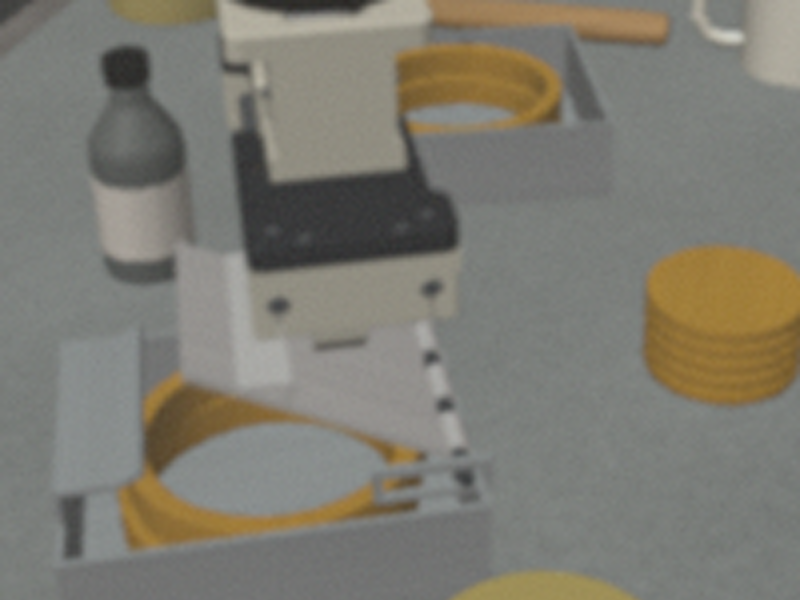

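send_rows:
  series:
    - [0.005, 0, 0.005, 0, 0, 0, 1]
    - [0.003, 0, 0.005, 0, 0, 0, 1]
    - [0.002, 0, 0.005, 0, 0, 0, 1]
    - [0.002, 0, 0.005, 0, 0, 0, 1]
    - [0.001, 0, 0.004, 0, 0, 0, 1]

```text
time: 5.2
tool_pos: [0.5839, 0.1772, 0.0274]
tool_rot: [3.142, 0.0, 0.443]
contact_force: [-1.3, -1.2, 1.6]
opening: 0.0001
```

Run:
```python
from h import *
L=look('a5.png')
```

```text
t 5.2 tcp case mm [-19.4   0.1  27.4] rot [3.142 0.    0.443] F case [-1.72 -0.51  1.56] open 0.0001
```

View pics/a5.png

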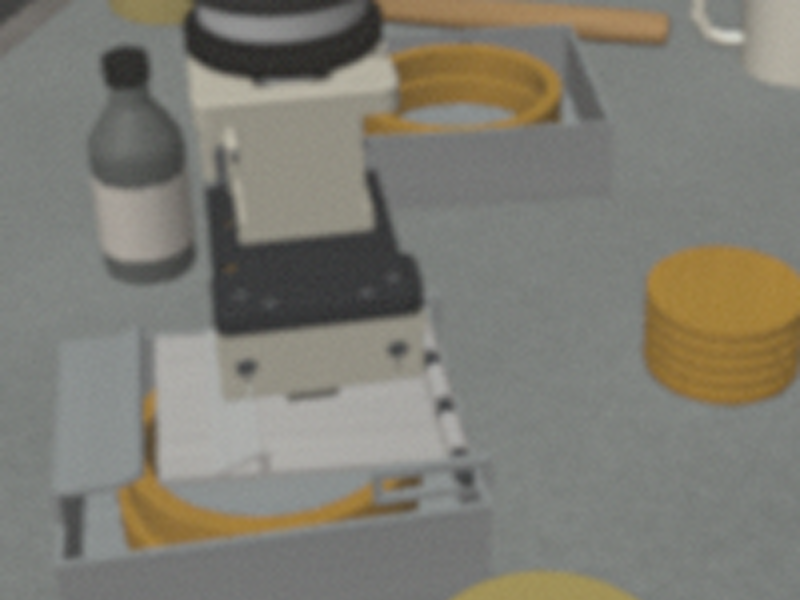

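send_rows:
  series:
    - [0, 0, 0.002, 0, 0, 0, 1]
    - [0, 0, 0.002, 0, 0, 0, 1]
    - [0, 0, 0.001, 0, 0, 0, 1]
    - [0, 0, 0, 0, 0, 0, 1]

```text
time: 5.58
tool_pos: [0.5841, 0.1773, 0.0232]
tool_rot: [3.141, -0.001, 0.443]
contact_force: [0.0, 1.1, 1.4]
opening: 0.0005
```

send_rows:
  series:
    - [0, 0, 0.001, 0, 0, 0, 1]
    - [0, 0, 0.001, 0, 0, 0, 1]
    - [0, 0, 0, 0, 0, 0, 1]

```text
time: 5.83
tool_pos: [0.5843, 0.1774, 0.0227]
tool_rot: [3.141, -0.002, 0.443]
contact_force: [-2.4, -0.1, 10.5]
opening: 0.0006
```

send_rows:
  series:
    - [0.004, 0, 0, 0, 0, 0, 1]
    - [0.004, 0, 0, 0, 0, 0, 1]
    - [0.004, 0, 0, 0, 0, 0, 1]
    - [0.004, 0, 0, 0, 0, 0, 1]
    - [0, 0, 0, 0, 0, 0, 1]

```text
time: 6.25
tool_pos: [0.5994, 0.1845, 0.0227]
tool_rot: [3.141, -0.003, 0.443]
contact_force: [-0.6, 1.3, 9.6]
opening: 0.0002
```

Run:
```python
from h import *
L=look('a6.png')
```

```text
t 6.25 tcp case mm [-2.3  0.  22.7] rot [ 3.141e+00 -3.000e-03  4.430e-01] F case [0.01 1.46 9.6 ] open 0.0002
```

View pics/a6.png

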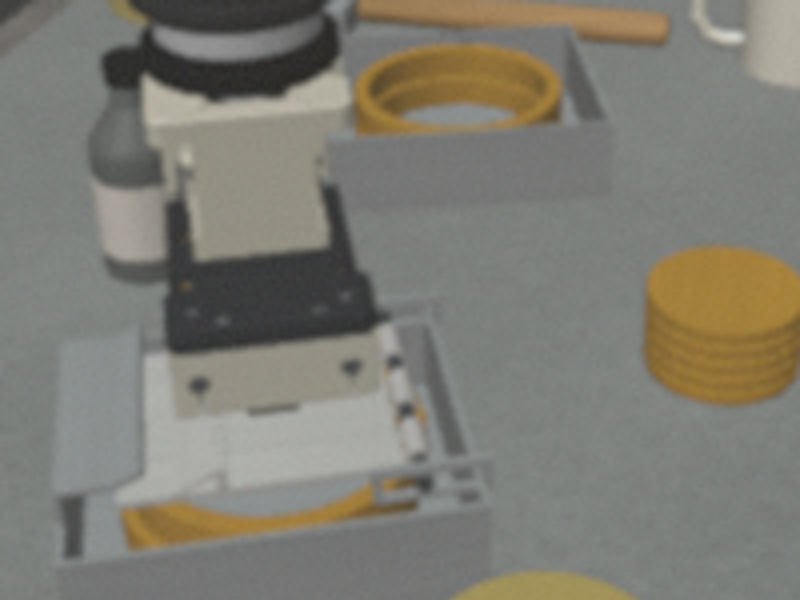

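send_rows:
  series:
    - [0.004, 0, 0, 0, 0, 0, 1]
    - [0.004, 0, 0, 0, 0, 0, 1]
    - [0.003, 0, 0, 0, 0, 0, 1]
    - [0, 0, 0, 0, 0, 0, 1]

```text
time: 6.63
tool_pos: [0.6092, 0.1891, 0.0227]
tool_rot: [3.141, -0.002, 0.443]
contact_force: [-0.7, 1.0, 9.0]
opening: 0.0005
```

send_rows:
  series:
    - [0.003, 0, 0, 0, 0, 0, 1]
    - [0.002, 0, 0, 0, 0, 0, 1]
    - [0.002, 0, 0, 0, 0, 0, 1]
    - [0, 0, 0, 0, 0, 0, 1]

```text
time: 6.97
tool_pos: [0.6134, 0.191, 0.0225]
tool_rot: [3.141, 0.003, 0.443]
contact_force: [-7.6, -3.4, 13.6]
opening: 0.0003
```

Run:
```python
from h import *
L=look('a7.png')
```

```text
t 6.97 tcp case mm [13.1 -0.1 22.5] rot [3.141e+00 3.000e-03 4.430e-01] F case [-8.31  0.19 13.58] open 0.0003
```

View pics/a7.png

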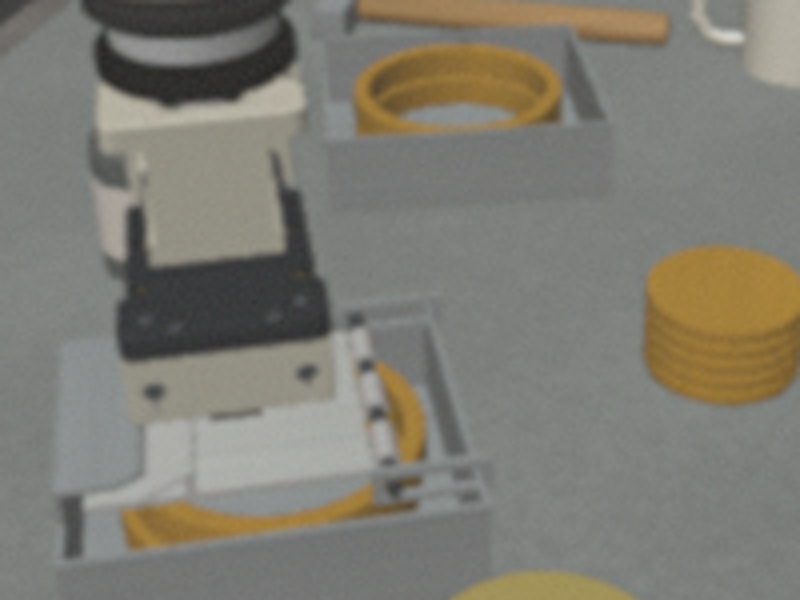

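send_rows:
  series:
    - [0.003, 0, 0, 0, 0, 0, 1]
    - [0.002, 0, 0, 0, 0, 0, 1]
    - [0.001, 0, 0, 0, 0, 0, 1]
    - [0, 0, 0, 0, 0, 0, 1]

```text
time: 7.35
tool_pos: [0.6189, 0.1935, 0.0224]
tool_rot: [3.141, 0.002, 0.443]
contact_force: [-7.0, -3.7, 11.8]
opening: 0.0003
```

Run:
```python
from h import *
L=look('a8.png')
```

```text
t 7.35 tcp case mm [19.2 -0.2 22.4] rot [3.141e+00 2.000e-03 4.430e-01] F case [-7.94 -0.38 11.84] open 0.0003
```

View pics/a8.png

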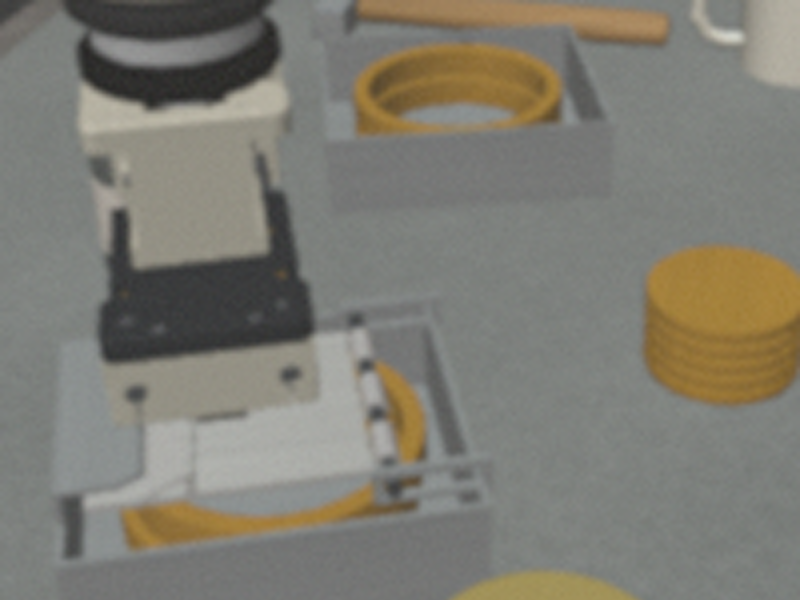

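send_rows:
  series:
    - [0.001, 0, 0, 0, 0, 0, 1]
    - [0.001, 0, 0, 0, 0, 0, 1]
    - [0, 0, 0, 0, 0, 0, 1]

```text
time: 7.65
tool_pos: [0.6206, 0.1943, 0.0224]
tool_rot: [3.141, 0.003, 0.443]
contact_force: [-7.6, -2.6, 11.6]
opening: 0.0005
```

send_rows:
  series:
    - [0.001, 0, 0, 0, 0, 0, 1]
    - [0.001, 0, 0, 0, 0, 0, 1]
    - [0, 0, 0, 0, 0, 0, 1]

```text
time: 7.9
tool_pos: [0.6206, 0.1944, 0.0221]
tool_rot: [3.141, 0.007, 0.443]
contact_force: [-12.7, -6.9, 14.6]
opening: 0.0002
```

send_rows:
  series:
    - [0, 0, -0.002, 0, 0, 0, 1]
    - [0, 0, -0.006, 0, 0, 0, 1]
    - [0, 0, -0.01, 0, 0, 0, 1]
    - [0, 0, -0.03, 0, 0, 0, 1]
    - [0, 0, -0.04, 0, 0, 0, 1]

```text
time: 8.32
tool_pos: [0.6209, 0.1953, 0.1061]
tool_rot: [-3.14, 0.008, 0.443]
contact_force: [1.1, 0.9, 0.6]
opening: 0.0005
```

send_rows:
  series:
    - [-0.03, 0, -0.02, 0, 0, 0, 1]
    - [-0.035, 0, -0.02, 0, 0, 0, 1]
    - [-0.035, 0, -0.02, 0, 0, 0, 1]
    - [-0.035, 0, 0, 0, 0, 0, 1]
    - [-0.035, 0, 0, 0, 0, 0, 1]

```text
time: 8.73
tool_pos: [0.4691, 0.1227, 0.1703]
tool_rot: [3.14, -0.003, 0.443]
contact_force: [-0.3, -0.2, 0.2]
opening: 0.0004
```

Run:
```python
from h import *
L=look('b1.png')
d,W=cam('top','b1t.png'); im=cv2.imread('pics/b1t.png')[130:330,130:330]; cv2.imwrite('pics/b1t.png',cv2.resize(im,None,fx=3,fy=3))
for y in (-.04,0,.04):
  for x in (-.045,-.03,-.01,.01,.04,.055,.065,.08):
    k=(abs(L[...,0]-x)<.004)&(abs(L[...,1]-y)<.006)&(L[...,2]<.1); print((x,y),k.sum(),np.median(L[k][:,2]).round(4) if k.any() else None,end='; ')
  print()
```

```text
t 8.73 tcp case mm [-146.6    0.   170.3] rot [ 3.14e+00 -3.00e-03  4.43e-01] F case [-0.37 -0.04  0.2 ] open 0.0004
(-0.045, -0.04) 20 0.0596; (-0.03, -0.04) 17 0.0572; (-0.01, -0.04) 19 0.0587; (0.01, -0.04) 17 0.0598; (0.04, -0.04) 17 0.07; (0.055, -0.04) 18 0.0704; (0.065, -0.04) 21 0.0676; (0.08, -0.04) 15 0.0676; 
(-0.045, 0) 22 0.0597; (-0.03, 0) 35 0.0566; (-0.01, 0) 40 0.0316; (0.01, 0) 40 0.0046; (0.04, 0) 21 0.07; (0.055, 0) 20 0.0704; (0.065, 0) 25 0.0671; (0.08, 0) 51 0.0131; 
(-0.045, 0.04) 28 0.0593; (-0.03, 0.04) 23 0.0575; (-0.01, 0.04) 23 0.0586; (0.01, 0.04) 22 0.0603; (0.04, 0.04) 64 0.0616; (0.055, 0.04) 38 0.0692; (0.065, 0.04) 26 0.0675; (0.08, 0.04) 44 0.0664;
```

View pics/b1.png

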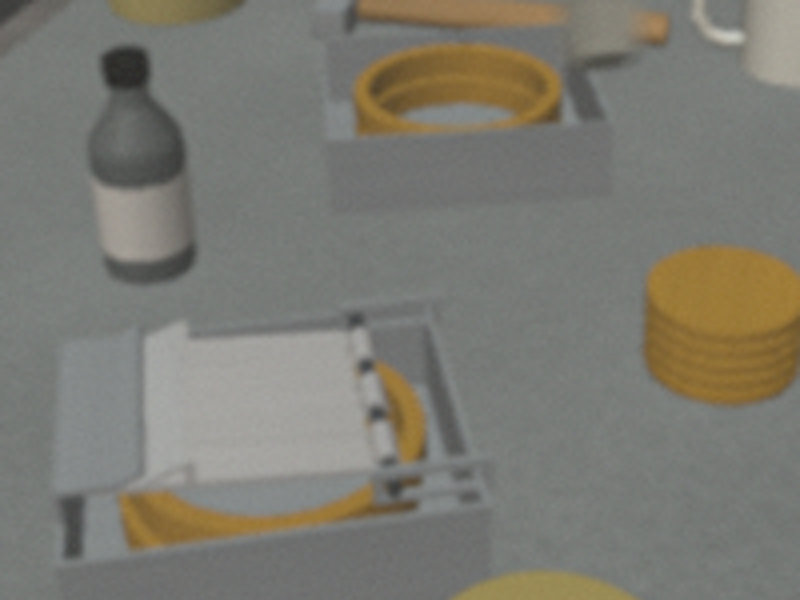

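View pics/b1t.png

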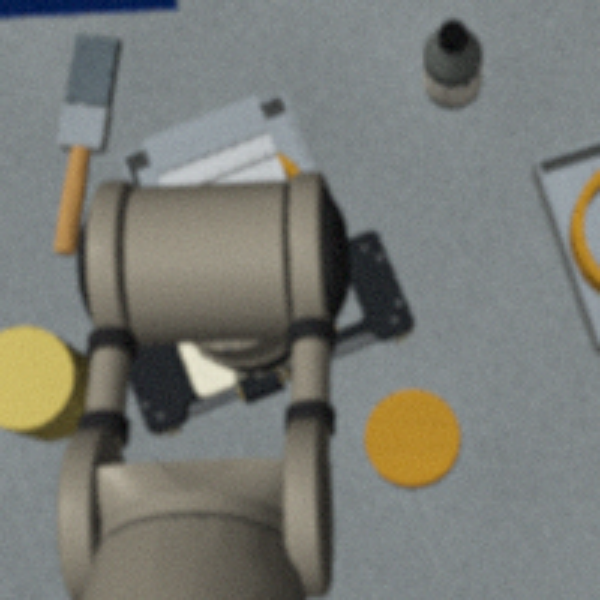

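send_rows:
  series:
    - [0, 0, -0.01, 0, 0, 0, 1]
    - [0, 0, 0, 0, 0, 0, 1]
    - [0, 0, 0, 0, 0, 0, 1]
    - [0, 0, 0, 0, 0, 0, 1]
    - [0, 0, 0, 0, 0, 0, 1]

```text
time: 9.25
tool_pos: [0.47, 0.1233, 0.1785]
tool_rot: [-3.141, 0.001, 0.443]
contact_force: [-0.1, -0.3, -0.5]
opening: 0.0005
```

Run:
```python
from h import *
L=look('b2.png')
for x in (-.045,-.03,.01,.065):
    k=(abs(L[...,0]-x)<.004)&(abs(L[...,1]+.03)<.015)&(L[...,2]<.1)&(L[...,2]>.05); print(x,np.median(L[k][:,2]).round(4))
a=cv2.imread('pics/b1.png').astype(int)[300:];b=cv2.imread('pics/b2.png').astype(int)[300:]; print('diff',abs(cv2.blur((a-b).astype(np.float32),(9,9))).max())
print(workorder.hand_in())
```

```text
t 9.25 tcp case mm [-145.4    0.2  178.5] rot [-3.141e+00  1.000e-03  4.430e-01] F case [-0.23 -0.24 -0.54] open 0.0005
-0.045 0.0589
-0.03 0.0575
0.01 0.0601
0.065 0.0674
diff 4.283951
the job is handed in; nothing more can be done
None
```

The case is closed: I folded the flap flat with the shut fingertips, held it down and pushed it fully home under the lip. I then let go and handed the job in at about 9.3 s.

**Fully home:** the rod stopped moving about where it should. The finger slid on to the ridge at case x of about 30 mm, as predicted for full travel, and the push rose to about 14 N without further movement.

**After release:** the flap sits tucked under the lip, its upper face rising gently from 57 to 60 mm. Pictures 0.5 s apart showed no change. The rings stayed in the case, and the bystanders I could still see in the last pictures looked unmoved. Contact forces stayed below about 21 N.

**One disagreement:** the state's tool height read about 33 mm lower than both cameras showed. I steered by the cameras, and contact with the flat flap agreed: the state read 22.7 mm where the face should be at 55.5 mm.

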